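Free a stuck tart-press die

ROBOT

A 6-joint arm with a two-finger parallel gripper is mounted at the origin on the work surface. World frame = base frame: x ahead of the robot, y to its left, z up, the work surface at z = 0. Lengths are in m, angles in rad, forces in N, time in s.
With the tool pointing down it reaches from about 0.375 to 0.975 m from the base axis. Payload 3.8 kg.
Tool frame: the origin (TCP) lies midway between the tips of the shut fingers; the grasp point (between the pads) lies 19 mm behind it (grip_point_offset is the distance from the TCP to the grasp point, in m); z points along the fingers, y is the line along which they close (so a half turn about z gives the same grasp; the last joint's range is limited). The gripper opens to 85 mm and grips with 20 to 120 N. Pads are 22 mm wide; open, the fingers measure 114 mm over their backs; the gripper's body (76 mm by 85 mm) begins 54 mm behind the grasp point. The pads swing forward as they close: fully open they stand 13 mm farther back than shut.
Start: joints at [-1.259, 0.264, 1.604, -0, 1.274, -0.037], TCP at [0.231, -0.634, 0.231] pointing down, gripper open.
Joint ranges: [-2.63, 2.63], [-0.94, 2.18], [0.31, 2.57], [-1.31, 4.45], [0, 2.66], [-2.55, 2.55]. Speed limits (rad/s): [2.57, 2.57, 3.14, 3.14, 3.14, 3.14].

INTERFACE

Orientations are given as a 3x3 rotation matrix whose columns are the frame's x, y, z axes.
In Python, from station import state, get_image, camera_info, finish_job, grip_point_offset gives the robot as it stands.
- The arm moves only by the tool carry_out, never from a script. Its argument "targets" is a list of rows, each an object of numbers: "hand": the gripper command: -1 is shut, 1 is fully open, values between are in proportion; "x", "y", "z": the shift along the tool's x, y, z in mm; "ax", "ay", "az": the turn, a rotation vector about the tool's x, y, z in rad. A call has 1 to 8 rows; each row shifts and turns the commanded pose from where the row before left it, along the tool's axes as they then stand; what a row does not reach is not made up. A row lasts 1/12 s, in which the tool goes at most 41.7 mm and 7.16 degrees, less where a joint would pass 70% of its speed; a pose out of reach is approached as far as the arm can. A call with a gripper value outside its range is refused whole. The fingers move at their own pace and stop on an object; "force" is the grip in N (left out, the last holds). Time passes only in rows, so rows that do not move let the fingers close. It gives the time, the measured TCP pose, the force, the opening and the grip force at its end, in the units of the state.
- state(): the state, without advancing time (a new reading comes with each control period).
- get_image(name): name is "side" or "top"; returns (picture, depth): 480x640x3 uint8, red, green, blue; 480x640 float32, m along the optical axis (not along the pixel's ray), 0 where there is no reading.
- camera_info(name): a dict with "camera_matrix" (3x3 intrinsics, pixels), "distortion" ([k1, k2, p1, p2, k3] as OpenCV has them; the pictures are not rectified), "cam_to_world" (4x4, takes a point from camera to world coordinates). Camera axes: x right, y down, z forward; pixel columns grow to the right and rows downward; lengths in m; the calibration is good to about 2 mm. A picture is of the moment at which its call begins. camera_info takes no time and is no camera call.
- finish_job(): hands the job in; it is judged then, once.
The state is a dict: "clock": time; "joint_pos": joint angles; "dq": joint speeds; "tau": joint torques, N m; "tool_pos": TCP position; "tool_rot": TCP orientation; "wrist_force": force on the tool from outside, world axes, zero at the start; "ft_torque": the same for the moment, N m; "gripper_width": finger opening in m; "finger_force": force on a finger pad.
Only numpy, scipy, OpenCV 4.12 (cv2) and the standard library are available. Lean on these libraries where they do the work, as an engineer would, in place of code of your own. Each camera call takes 0.05 s, during which the arm holds its last target. There are 200 camera calls.

TASK

Turn the black handwheel of the tart press clockwise, over several grasps, until its pointer ridge points straight at the die, which draws the locking bolt back. The die is still stuck tight between sprung shoes, and pulling it straight up would drag the loose collar around it off its seat: take it by its upright grip plate and work it out by rocking it side to side, leaning it clearly first towards the handwheel and then away from it (and again as needed) while easing it up. Finish while still holding the die upright and still a few centimetres clear above its socket; do not put it down, and leave the other things on the bench alone.

Things in the scene. Friction and masses are not known exactly. Their poses are not given: they have to be found in the camera images.
- press: Fixed white die station. Origin: at bench level (z 0) straight under the centre of the die socket; z up, y along its long side, from the handwheel towards the die. Base: x -65 to 65 mm, y -170 to 62 mm, 40 mm high.
- socket (a point): Centre of the socket mouth, 46 mm above the bench, level with the top of the aluminium collar plate that lies round the die (94 mm in x, 96 mm in y; its window 47 mm in x, 64 mm in y).
- shoe_line (a point): Point on the socket axis, 26 mm above the bench, level with two brass shoes under the collar that pinch the die's +y and -y flanks; they hold it against a straight pull of 20 to 32 N. Leaning the die in the press's y-z plane about this point slides one flank up, the other down, and the drags cancel: lifting 3 to 4 mm during each swing walks it out. A lift without a swing drags the collar up.
- handwheel (a joint): Handwheel angle in rad, growing clockwise seen from above; starts between 0 and 0.9, stops at 4.6. At 3.8 (to be left there within 0.2) the pointer ridge points straight at the die along the press's +y. Stays where left, turns with about 0.1 N m.
- wheel_top (a point): Centre of the handwheel's top face, 95 mm above the bench, 130 mm from the socket axis along the press's -y. The wheel is an upright black knurled cylinder, 56 mm diameter, 64 to 95 mm above the bench, on a post of 38 mm diameter; a 4 mm high aluminium pointer ridge runs on its top from centre to rim. Grip it across its diameter at any yaw.
- bolt_tip (a point): Tip of the flat steel locking bolt (20 mm wide, top 57 mm above the bench) that lies between handwheel and die. With the handwheel at 0 it reaches 12 mm over the die's shoulder; it draws back 5.5 mm per radian and is well clear at 3.8.
- die: Loose aluminium die, 0.3 to 0.5 kg. Origin: centre of its underside, z up, axes as the press's; seated, its underside is 10 mm above the bench on a ridge on which it rocks, up to 10 degrees each way. Up to 40 mm: shank, 42 mm in x, 50 in y (lowest 4 mm: 34 by 40). From 40 to 108 mm: grip plate, 36 mm in x, 16 thick in y, to be gripped across its thickness. Free of the shoes after 16 mm of lift.
- grip_top (a point): Centre of the top of the die's grip plate, 108 mm above the die's underside.
- collar (a joint): How far the collar with the shoes has been dragged up off its seat, in m: 0 when seated; springs pull it back (6.5 N at 0, 14 N at 0.005); stops at 0.010. Must never pass 0.005.
- tart_tin: bystander: solid tart tin, 94 mm across, 20 mm high, beside the press on the robot's side; origin at the centre of its underside
- cutter: bystander: steel ring cutter, 68 mm across, 32 mm high, beyond the press; origin at the centre of its underside
- brush: bystander: pastry brush lying on the bench on the robot's side of the press; origin at the middle of its underside
- jar: bystander: white jar with a steel lid, 72 mm across, 100 mm high; origin at the centre of its underside
- bowl: bystander: steel bowl, 150 mm across, 65 mm high; origin at the centre of its underside
- flask: bystander: white bottle, 64 mm across, 170 mm high; origin at the centre of its underside
- mug: bystander: white mug, 80 mm across, 90 mm high; origin at the centre of its underside
- icing_weight: bystander: brass weight with a knob, 60 mm across, 60 mm high; origin at the centre of its underside
There are look-alikes about, which are no part of the job. Leave any red or yellow look-alike of the die alone.

How it is judged:
By the outcome, as a careful person would: the job done as asked, in the order asked, and still so for the second after the job is handed in, while the arm keeps its last pose, push and grip.
It also fails if it takes over 72 s, if anything falls off the work surface, if the arm or the gripper's body presses on something with over 40 N, if the wrist force passes 120 N, or if a joint passes its speed limit or range.

## Working session

There is one attempt and no reset: what is moved stays moved. The work goes in short steps, Python scripts to look and compute and a tool call to move; the robot and the scene stay as the last step left them, time stands still between calls to the robot, and variables do not carry over. Pictures are saved under pics/ and viewed, at most 13 in all, crops included, and the job is handed in when it is done.

Besides the shell and the picture viewer there is one more tool, called after ">>>" as a command line: name --argument value ..., lists and objects as JSON in quotes. carry_out: Moves the arm, as the interface text tells. Its arguments: {"type":"object","properties":{"targets":{"type":"array","items":{"type":"object","properties":{"hand":{"type":"number"},"x":{"type":"number"},"y":{"type":"number"},"z":{"type":"number"},"ax":{"type":"number"},"ay":{"type":"number"},"az":{"type":"number"}}}},"force":{"type":"number"}},"required":["targets"]}

```bash
mkdir -p pics; ls; python3 - <<'E'
from station import *
import cv2,numpy as np
for n in("top","side"):
    p,d=get_image(n); cv2.imwrite(f"pics/{n}0.png",p[:,:,::-1]); np.savez(f"{n}0.npz",p=p,d=d)
    c=camera_info(n); print(n,np.round(c["camera_matrix"],1).tolist(),c["distortion"],np.round(c["cam_to_world"],3).tolist())
s=state();print(s); print(grip_point_offset)
E
```

```text
pics
top [[489.9, 0.0, 320.4], [0.0, 489.9, 235.7], [0.0, 0.0, 1.0]] [-0.11231607  0.          0.          0.          0.        ] [[-0.01, -0.993, 0.114, 0.39], [-1.0, 0.007, -0.024, 0.007], [0.023, -0.114, -0.993, 1.473], [0.0, 0.0, 0.0, 1.0]]
side [[571.6, 0.0, 330.2], [0.0, 571.6, 237.0], [0.0, 0.0, 1.0]] [-0.1285159  0.         0.         0.         0.       ] [[0.998, -0.04, 0.052, 0.505], [-0.065, -0.619, 0.783, -1.009], [0.001, -0.785, -0.62, 0.898], [0.0, 0.0, 0.0, 1.0]]
{'clock': 0.1, 'joint_pos': array([-1.25890234e+00,  2.64689965e-01,  1.60525722e+00, -2.20559539e-05,
        1.27372122e+00, -3.68698638e-02]), 'dq': array([-0.00079408, -0.0024695 , -0.00243517,  0.00099207,  0.00049419,
       -0.00050116]), 'tau': array([ 3.67939110e-04, -5.16706967e+01, -3.68590879e+01,  1.48413537e-06,
        6.31009490e-03, -8.02555803e-06]), 'tool_pos': array([ 0.23047463, -0.63371365,  0.23006767]), 'tool_rot': array([[ 9.39793673e-01,  3.41741746e-01, -6.57041099e-04],
       [ 3.41742373e-01, -9.39791612e-01,  1.96913311e-03],
       [ 5.54532732e-05, -2.07511762e-03, -9.99997845e-01]]), 'wrist_force': array([-0.23927311,  0.3288953 ,  0.86112472]), 'ft_torque': array([-0.02111365,  0.03153251,  0.02436876]), 'finger_force': 0.0, 'gripper_width': 0.0857000621050095}
0.0187
```

View pics/top0.png

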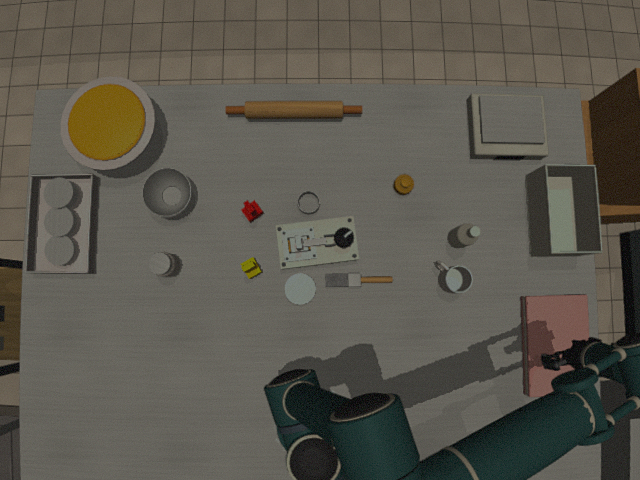

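View pics/side0.png

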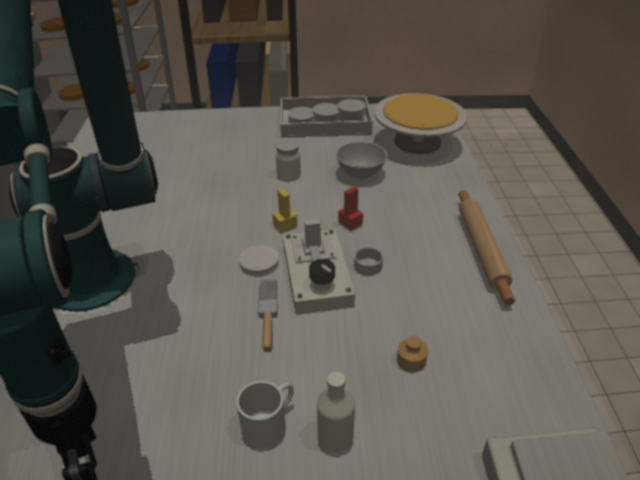

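The top view shows the press at (318,242), with the black wheel at (344,237) and the aluminium die at (299,243). The red (252,211) and yellow (252,267) look-alikes stand free of the press. The silver die in the press is the one I want.

```bash
cat > h.py <<'E'
import cv2,numpy as np
from station import *
def pts(n,uv,d):
    """world points of pixels uv (N,2) with depth d (N) """
    c=camera_info(n);K=c["camera_matrix"];T=c["cam_to_world"]
    r=cv2.undistortPoints(np.array(uv,float).reshape(-1,1,2),np.array(K),np.array(c["distortion"])).reshape(-1,2)
    P=np.c_[r,np.ones(len(r))]*np.array(d).reshape(-1,1)
    return P@np.array(T)[:3,:3].T+np.array(T)[:3,3]
def plane(n,uv,z):
    """world points where pixel rays meet height z"""
    uv=np.atleast_2d(uv); o=pts(n,uv,np.zeros(len(uv))); r=pts(n,uv,np.ones(len(uv)))-o
    return o+r*((np.asarray(z)-o[:,2])/r[:,2])[:,None]
def cloud(n,p,d,box):
    u0,u1,v0,v1=box; v,u=np.mgrid[v0:v1,u0:u1]; v=v.ravel();u=u.ravel();z=d[v,u];k=z>0
    return np.c_[u,v][k],pts(n,np.c_[u,v][k],z[k]),p[v,u][k]
E
python3 - <<'E'
from h import *
P=[]
for n,b in(("top",(265,370,205,280)),("side",(275,365,205,315))):
    f=np.load(n+"0.npz");p,d=f["p"],f["d"]
    im=p[b[2]:b[3],b[0]:b[1],::-1]
    im=cv2.resize(im,None,fx=7 if n=="top" else 5,fy=7 if n=="top" else 5,interpolation=cv2.INTER_CUBIC)
    im=np.clip(im*1.5,0,255).astype(np.uint8)
    cv2.imwrite(f"pics/c_{n}.png",im)
    uv,X,c=cloud(n,p,d,b)
    top=(abs(X[:,2]-.04)<.006)
    r=cv2.minAreaRect(X[top][:,:2].astype(np.float32)*1000);print(n,"base",r,top.sum())
    k=(c.max(1)<60)&(X[:,2]>.085)&(X[:,2]<.104)
    print("wheel",k.sum(),X[k].mean(0) if k.any() else 0, (X[k].min(0)+X[k].max(0))/2 if k.any() else 0,np.ptp(X[k],axis=0) if k.any() else 0)
    k=(X[:,2]>.108)&(X[:,2]<.13); print("die top",k.sum(),X[k].mean(0),np.ptp(X[k],axis=0),uv[k].mean(0))
E
```

```text
top base ((562.295654296875, -15.372772216796875), (181.2415313720703, 231.99179077148438), 6.556754112243652) 2250
wheel 263 [ 0.54318023 -0.0919841   0.09412341] [ 0.54451096 -0.09303066  0.09446964] [0.05228434 0.0541477  0.01719303]
die top 78 [0.53015553 0.03542378 0.11728131] [0.03606187 0.01676879 0.01503377] [298.14102564 241.43589744]
side base ((557.736328125, 25.326705932617188), (224.98085021972656, 337.0540771484375), 0.9247674942016602) 2595
wheel 333 [ 0.54582942 -0.10318844  0.09514182] [ 0.54736163 -0.09939729  0.09312905] [0.0498432  0.05153458 0.01622682]
die top 124 [0.53357783 0.03112663 0.11727413] [0.03465074 0.02392935 0.01558979] [312.27419355 222.90322581]
```

View pics/c_top.png

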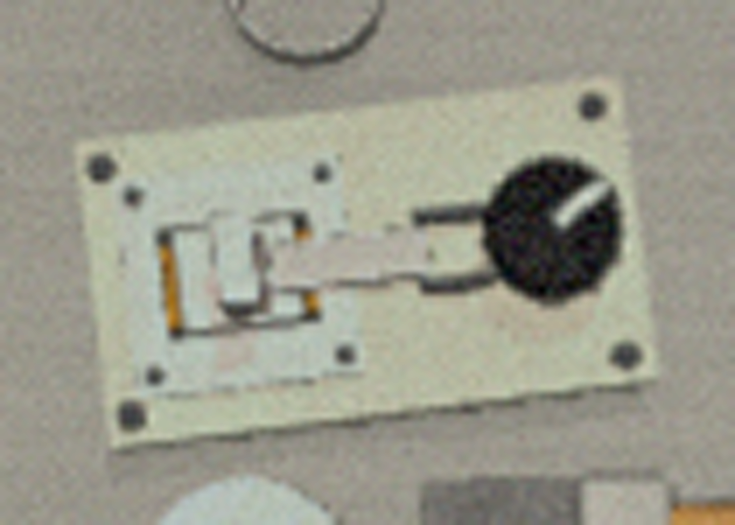

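View pics/c_side.png

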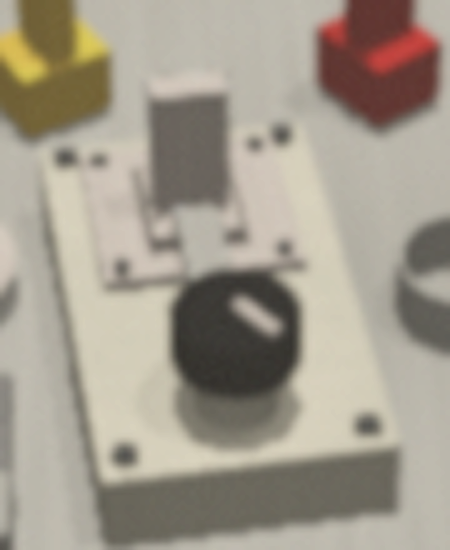

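Top crop: base corners at (80,143), (113,447), (658,380) and (615,80). The wheel is centred at (553,228) and its ridge runs from (558,220) to (607,186), up and to the right. The silver die with its brass shoes sits in the collar at (240,260). It is the only non-red, non-yellow die and it is in the press, so it is confirmed.

```bash
python3 - <<'E'
from h import *
f=lambda a:np.array(a,float)/7+[265-.43,205-.43]
C=plane("top",f([[80,143],[113,447],[658,380],[615,80]]),.04)
print(C.round(4)); 
ey=((C[0]+C[1])-(C[2]+C[3]))[:2]; L=np.linalg.norm(ey)/2; ey/=2*L; ex=np.array([ey[1],-ey[0]])
print("L",L,"W",np.linalg.norm(C[0]-C[1]),np.linalg.norm(C[2]-C[3]),"ey",ey,"yaw",np.degrees(np.arctan2(-ey[0],ey[1])))
for a,b in((0,3),(1,2)):
    e=(C[a]-C[b])[:2];print(np.degrees(np.arctan2(-e[0],e[1])))
m=C.mean(0)[:2]; o=m+ey*54; o=m+ey*.054; print("origin from base",o,"wheel",o-.13*ey)
S=plane("top",f([[100,168],[131,416],[626,355],[592,106]]),.04).mean(0);print("screw centre",S, m)
W=plane("top",f([[553,228]]),.092)[0];print("wheel px",W)
R=plane("top",f([[558,222],[607,186]]),.099)
d=(R[1]-R[0])[:2];x,y=d@ex,d@ey;print("ridge in press",x,y,"angle cw from +y",np.degrees(np.arctan2(x,y)))
d=(R[1]-W)[:2];x,y=d@ex,d@ey;print("from centre",np.hypot(x,y),np.degrees(np.arctan2(x,y)))
G=plane("top",f([[236,212]]),.118);print("grip plate",G)
E
```

```text
[[ 0.5874  0.1021  0.04  ]
 [ 0.4592  0.0884  0.04  ]
 [ 0.4853 -0.14    0.04  ]
 [ 0.6127 -0.1242  0.04  ]]
L 0.22880340821519615 W 0.1288493438634604 0.12839965624769523 ey [-0.11242904  0.99365976] yaw 6.455358149408063
6.398035019025548
6.512135636952397
origin from base [0.53009345 0.03523372] wheel [ 0.54470922 -0.09394205]
screw centre [ 0.53660696 -0.01660356  0.04      ] [ 0.53616462 -0.01842391]
wheel px [ 0.54404362 -0.09309391  0.092     ]
ridge in press 0.012162640683222628 -0.02160558385108803 angle cw from +y 150.62311279778336
from centre 0.027020415278985015 149.72784406817522
grip plate [[0.54848906 0.03491903 0.118     ]]
```

>>> carry_out --targets '[{"az":-0.12,"hand":1},{"az":-0.12},{"az":-0.12},{"az":-0.12},{"az":-0.12},{"az":-0.12},{"az":-0.12},{"az":-0.12}]'

```text
$.targets[0]: bad value
```

>>> carry_out --targets '[{"az":-0.125},{"az":-0.125},{"az":-0.125},{"x":30,"y":22},{"x":30,"y":22},{"x":30,"y":22},{"x":30,"y":22},{"x":30,"y":22}]'

```text
$.targets[0]: bad value
```

>>> carry_out --targets '[{"x":0,"y":0,"z":0,"ax":0,"ay":0,"az":-0.12,"hand":1},{"x":0,"y":0,"z":0,"ax":0,"ay":0,"az":-0.12,"hand":1},{"x":0,"y":0,"z":0,"ax":0,"ay":0,"az":-0.12,"hand":1},{"x":0,"y":0,"z":0,"ax":0,"ay":0,"az":-0.12,"hand":1},{"x":0,"y":0,"z":0,"ax":0,"ay":0,"az":-0.12,"hand":1},{"x":0,"y":0,"z":0,"ax":0,"ay":0,"az":-0.12,"hand":1},{"x":0,"y":0,"z":0,"ax":0,"ay":0,"az":-0.12,"hand":1},{"x":0,"y":0,"z":0,"ax":0,"ay":0,"az":-0.12,"hand":1}]'

```text
clock: 0.77
tool_pos: [0.2305, -0.6339, 0.2304]
tool_rot: [[0.253, 0.967, -0.0], [0.967, -0.253, 0.001], [0.001, -0.001, -1.0]]
wrist_force: [0.2, -0.7, -0.0]
gripper_width: 0.0853
finger_force: 0.0
```

>>> carry_out --targets '[{"x":0,"y":0,"z":0,"ax":0,"ay":0,"az":-0.125,"hand":1},{"x":0,"y":0,"z":0,"ax":0,"ay":0,"az":-0.125,"hand":1},{"x":0,"y":0,"z":0,"ax":0,"ay":0,"az":-0.125,"hand":1},{"x":30,"y":22,"z":0,"ax":0,"ay":0,"az":0,"hand":1},{"x":30,"y":22,"z":0,"ax":0,"ay":0,"az":0,"hand":1},{"x":30,"y":22,"z":0,"ax":0,"ay":0,"az":0,"hand":1},{"x":30,"y":22,"z":0,"ax":0,"ay":0,"az":0,"hand":1},{"x":30,"y":22,"z":0,"ax":0,"ay":0,"az":0,"hand":1}]'

```text
clock: 1.43
tool_pos: [0.3233, -0.4711, 0.2305]
tool_rot: [[-0.112, 0.994, -0.001], [0.994, 0.112, 0.001], [0.001, -0.0, -1.0]]
wrist_force: [0.6, -0.6, -0.0]
gripper_width: 0.0857
finger_force: 0.0
```

>>> carry_out --targets '[{"x":30,"y":22,"z":0,"ax":0,"ay":0,"az":0,"hand":1},{"x":30,"y":22,"z":0,"ax":0,"ay":0,"az":0,"hand":1},{"x":30,"y":22,"z":0,"ax":0,"ay":0,"az":0,"hand":1},{"x":30,"y":22,"z":0,"ax":0,"ay":0,"az":0,"hand":1},{"x":30,"y":22,"z":0,"ax":0,"ay":0,"az":0,"hand":1},{"x":30,"y":22,"z":0,"ax":0,"ay":0,"az":0,"hand":1},{"x":30,"y":22,"z":0,"ax":0,"ay":0,"az":0,"hand":1},{"x":0,"y":0,"z":0,"ax":0,"ay":0,"az":0,"hand":1}]'

```text
clock: 2.1
tool_pos: [0.4546, -0.2415, 0.2309]
tool_rot: [[-0.118, 0.993, 0.001], [0.993, 0.118, 0.003], [0.003, 0.001, -1.0]]
wrist_force: [0.4, -0.9, -0.3]
gripper_width: 0.0853
finger_force: 0.0
```

```bash
cat > go.py <<'E'
import sys
from h import *
s=state();R=np.array(s["tool_rot"])
print("shift mm to target", (R.T@(np.array([float(a) for a in sys.argv[1:4]])-s["tool_pos"])*1000).round(1),"x-yaw",np.degrees(np.arctan2(R[1,0],R[0,0])).round(2),"q",np.round(s["joint_pos"],2),"Rz",R[:,2].round(4),s["clock"])
E
python3 go.py .5445 -.0935 .13
```

```text
shift mm to target [136.  106.6 101.5] x-yaw 96.77 q [-0.54 -0.04  1.94  0.    1.24 -0.66] Rz [ 0.001   0.0033 -1.    ] 2.1
```

>>> carry_out --targets '[{"x":27,"y":21,"z":0,"ax":0,"ay":0,"az":0,"hand":1},{"x":27,"y":21,"z":0,"ax":0,"ay":0,"az":0,"hand":1},{"x":27,"y":21,"z":0,"ax":0,"ay":0,"az":0,"hand":1},{"x":27,"y":21,"z":0,"ax":0,"ay":0,"az":0,"hand":1},{"x":28,"y":22,"z":0,"ax":0,"ay":0,"az":0,"hand":1},{"x":0,"y":0,"z":35,"ax":0,"ay":0,"az":0,"hand":1},{"x":0,"y":0,"z":35,"ax":0,"ay":0,"az":0,"hand":1},{"x":0,"y":0,"z":30,"ax":0,"ay":0,"az":0,"hand":1}]'

```text
clock: 2.77
tool_pos: [0.5423, -0.0991, 0.1296]
tool_rot: [[-0.115, 0.993, -0.0], [0.993, 0.115, -0.0], [-0.0, -0.0, -1.0]]
wrist_force: [-1.2, -0.5, -0.7]
gripper_width: 0.0852
finger_force: 0.0
```

```bash
python3 - <<'E'
from h import *
p,d=get_image("side");np.savez("side1.npz",p=p,d=d)
im=cv2.resize(p[150:330,230:430,::-1],None,fx=3.3,fy=3.3,interpolation=cv2.INTER_CUBIC)
cv2.imwrite("pics/s1.png",np.clip(im*1.4,0,255).astype(np.uint8))
E
python3 go.py .5445 -.0935 .061
```

```text
shift mm to target [ 3.8  8.4 61.5] x-yaw 96.54 q [-0.23  0.12  1.98 -0.    1.05 -0.34] Rz [-0.0115  0.0024 -0.9999] 2.8167
```

View pics/s1.png

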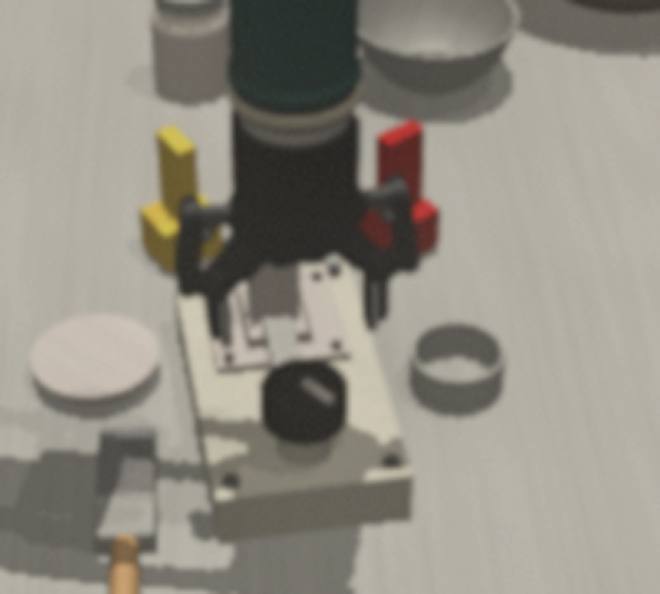

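The gripper hangs over the wheel. The fingers at (215,330) and (375,310) straddle it at (303,400), a few mm to the left. I'll let it settle and then refine.

>>> carry_out --targets '[{"x":0,"y":0,"z":0,"ax":0,"ay":0,"az":0,"hand":1},{"x":0,"y":0,"z":0,"ax":0,"ay":0,"az":0,"hand":1},{"x":0,"y":0,"z":0,"ax":0,"ay":0,"az":0,"hand":1}]'

```text
clock: 3.07
tool_pos: [0.5441, -0.1005, 0.1336]
tool_rot: [[-0.112, 0.994, 0.004], [0.994, 0.112, -0.001], [-0.001, 0.003, -1.0]]
wrist_force: [0.8, 0.8, 1.2]
gripper_width: 0.085
finger_force: 0.0
```

```bash
python3 go.py .5445 -.0935 .061
```

```text
shift mm to target [ 7.   1.  72.6] x-yaw 96.45 q [-0.23  0.12  1.97 -0.    1.05 -0.34] Rz [ 3.6e-03 -9.0e-04 -1.0e+00] 3.0667
```

>>> carry_out --targets '[{"x":7,"y":1,"z":0,"ax":0,"ay":0,"az":0,"hand":1},{"x":0,"y":0,"z":24,"ax":0,"ay":0,"az":0,"hand":1},{"x":0,"y":0,"z":24,"ax":0,"ay":0,"az":0,"hand":1},{"x":0,"y":0,"z":24,"ax":0,"ay":0,"az":0,"hand":1},{"x":0,"y":0,"z":0,"ax":0,"ay":0,"az":0,"hand":1},{"x":0,"y":0,"z":0,"ax":0,"ay":0,"az":0,"hand":1},{"x":0,"y":0,"z":0,"ax":0,"ay":0,"az":0,"hand":1}]'

```text
clock: 3.65
tool_pos: [0.5442, -0.0929, 0.0614]
tool_rot: [[-0.113, 0.994, 0.003], [0.994, 0.113, -0.001], [-0.001, 0.003, -1.0]]
wrist_force: [1.0, -0.8, 0.6]
gripper_width: 0.0855
finger_force: 0.0
```

>>> carry_out --targets '[{"x":0,"y":0,"z":0,"ax":0,"ay":0,"az":0,"hand":-1},{"x":0,"y":0,"z":0,"ax":0,"ay":0,"az":0,"hand":-1},{"x":0,"y":0,"z":0,"ax":0,"ay":0,"az":0,"hand":-1},{"x":0,"y":0,"z":0,"ax":0,"ay":0,"az":0,"hand":-1},{"x":0,"y":0,"z":0,"ax":0,"ay":0,"az":0,"hand":-1},{"x":0,"y":0,"z":0,"ax":0,"ay":0,"az":0,"hand":-1}]' --force 40

```text
clock: 4.15
tool_pos: [0.5461, -0.0929, 0.0622]
tool_rot: [[-0.112, 0.994, 0.007], [0.994, 0.112, -0.001], [-0.001, 0.007, -1.0]]
wrist_force: [3.3, 1.6, 6.4]
gripper_width: 0.055
finger_force: 43.1
```

```bash
python3 go.py .5445 -.0935 .061; python3 -c "
from station import *
s=state();print(s['wrist_force'],s['ft_torque'],s['gripper_width'],s['finger_force'])"
```

```text
shift mm to target [-0.4 -1.7  1.1] x-yaw 96.45 q [-0.21  0.2   2.02  0.    0.91 -0.33] Rz [ 7.2e-03 -6.0e-04 -1.0e+00] 4.15
[3.34359123 1.6233975  6.41344285] [ 0.35733068 -0.50439209 -0.04336797] 0.054969642838681325 43.14895570278168
```

>>> carry_out --targets '[{"x":0,"y":2,"z":0,"ax":0,"ay":0,"az":0,"hand":-1},{"x":0,"y":0,"z":0,"ax":0,"ay":0,"az":0.12,"hand":-1},{"x":0,"y":0,"z":0,"ax":0,"ay":0,"az":0.12,"hand":-1},{"x":0,"y":0,"z":0,"ax":0,"ay":0,"az":0.12,"hand":-1},{"x":0,"y":0,"z":0,"ax":0,"ay":0,"az":0.12,"hand":-1},{"x":0,"y":0,"z":0,"ax":0,"ay":0,"az":0.12,"hand":-1},{"x":0,"y":0,"z":0,"ax":0,"ay":0,"az":0.12,"hand":-1},{"x":0,"y":0,"z":0,"ax":0,"ay":0,"az":0.12,"hand":-1}]'

```text
clock: 4.82
tool_pos: [0.5464, -0.093, 0.0621]
tool_rot: [[0.669, 0.744, 0.004], [0.744, -0.669, -0.001], [0.002, 0.004, -1.0]]
wrist_force: [-2.3, 0.2, 10.3]
gripper_width: 0.0553
finger_force: 43.7
```

>>> carry_out --targets '[{"x":0,"y":0,"z":0,"ax":0,"ay":0,"az":0.12,"hand":-1},{"x":0,"y":0,"z":0,"ax":0,"ay":0,"az":0.12,"hand":-1},{"x":0,"y":0,"z":0,"ax":0,"ay":0,"az":0.12,"hand":-1},{"x":0,"y":0,"z":0,"ax":0,"ay":0,"az":0.12,"hand":-1},{"x":0,"y":0,"z":0,"ax":0,"ay":0,"az":0.12,"hand":-1},{"x":0,"y":0,"z":0,"ax":0,"ay":0,"az":0,"hand":-1},{"x":0,"y":0,"z":0,"ax":0,"ay":0,"az":0,"hand":-1}]'

```text
clock: 5.4
tool_pos: [0.5465, -0.0932, 0.0621]
tool_rot: [[0.97, 0.241, 0.004], [0.241, -0.97, -0.002], [0.003, 0.002, -1.0]]
wrist_force: [-1.5, 0.6, 9.9]
gripper_width: 0.0551
finger_force: 43.5
```

```bash
python3 go.py .5445 -.0935 .061; python3 -c "
from station import *
s=state();print(s['wrist_force'],s['ft_torque'],s['gripper_width'],s['finger_force'])"
```

```text
shift mm to target [-2.  -0.2  1.1] x-yaw 13.97 q [-0.21  0.2   2.02 -0.    0.92  1.11] Rz [ 0.0037 -0.0016 -1.    ] 5.4
[-1.53075934  0.61203094  9.86654717] [-0.4721473   0.1775449  -0.06087146] 0.05509923096462641 43.54750335216522
```

>>> carry_out --targets '[{"x":0,"y":0,"z":0,"ax":0,"ay":0,"az":0,"hand":1},{"x":0,"y":0,"z":0,"ax":0,"ay":0,"az":0,"hand":1},{"x":0,"y":0,"z":0,"ax":0,"ay":0,"az":0,"hand":1},{"x":0,"y":0,"z":0,"ax":0,"ay":0,"az":0,"hand":1},{"x":0,"y":0,"z":0,"ax":0,"ay":0,"az":-0.12,"hand":1},{"x":0,"y":0,"z":0,"ax":0,"ay":0,"az":-0.12,"hand":1},{"x":0,"y":0,"z":0,"ax":0,"ay":0,"az":-0.12,"hand":1},{"x":0,"y":0,"z":0,"ax":0,"ay":0,"az":-0.12,"hand":1}]'

```text
clock: 6.07
tool_pos: [0.5441, -0.0924, 0.0588]
tool_rot: [[0.745, 0.667, -0.001], [0.667, -0.745, 0.0], [-0.001, -0.001, -1.0]]
wrist_force: [-0.3, 0.2, 0.1]
gripper_width: 0.0853
finger_force: 0.0
```

>>> carry_out --targets '[{"x":0,"y":0,"z":0,"ax":0,"ay":0,"az":-0.12,"hand":1},{"x":0,"y":0,"z":0,"ax":0,"ay":0,"az":-0.12,"hand":1},{"x":0,"y":0,"z":0,"ax":0,"ay":0,"az":-0.12,"hand":1},{"x":0,"y":0,"z":0,"ax":0,"ay":0,"az":-0.12,"hand":1},{"x":0,"y":0,"z":0,"ax":0,"ay":0,"az":-0.12,"hand":1},{"x":0,"y":0,"z":0,"ax":0,"ay":0,"az":-0.12,"hand":1},{"x":0,"y":0,"z":0,"ax":0,"ay":0,"az":0,"hand":1},{"x":0,"y":0,"z":0,"ax":0,"ay":0,"az":0,"hand":1}]'

```text
clock: 6.73
tool_pos: [0.5442, -0.0924, 0.0589]
tool_rot: [[0.13, 0.992, -0.001], [0.992, -0.13, 0.0], [0.0, -0.001, -1.0]]
wrist_force: [-0.5, -0.2, 1.2]
gripper_width: 0.0852
finger_force: 0.0
```

>>> carry_out --targets '[{"x":0,"y":0,"z":0,"ax":0,"ay":0,"az":0,"hand":-1},{"x":0,"y":0,"z":0,"ax":0,"ay":0,"az":0,"hand":-1},{"x":0,"y":0,"z":0,"ax":0,"ay":0,"az":0,"hand":-1},{"x":0,"y":0,"z":0,"ax":0,"ay":0,"az":0,"hand":-1},{"x":0,"y":0,"z":0,"ax":0,"ay":0,"az":0,"hand":-1},{"x":0,"y":0,"z":0,"ax":0,"ay":0,"az":0,"hand":-1}]'

```text
clock: 7.23
tool_pos: [0.5461, -0.0927, 0.06]
tool_rot: [[0.127, 0.992, 0.003], [0.992, -0.127, -0.0], [-0.0, 0.003, -1.0]]
wrist_force: [5.3, 1.1, 0.6]
gripper_width: 0.0551
finger_force: 44.5
```

```bash
python3 go.py .5445 -.0935 .061; python3 -c "
from h import *
s=state();print(s['wrist_force'],s['ft_torque'],s['gripper_width'],s['finger_force'])
p,d=get_image('side')
im=cv2.resize(p[190:310,270:390,::-1],None,fx=4,fy=4,interpolation=cv2.INTER_CUBIC)
cv2.imwrite('pics/s2.png',np.clip(im*1.5,0,255).astype(np.uint8))"
```

```text
shift mm to target [-1.  -1.5 -1. ] x-yaw 82.69 q [-0.21  0.2   2.02  0.    0.91 -0.09] Rz [ 3.1e-03 -4.0e-04 -1.0e+00] 7.2333
[5.3248911  1.10098001 0.55877553] [ 0.00114362 -0.77563134 -0.01608612] 0.055099772624641184 44.46622431278229
```

View pics/s2.png

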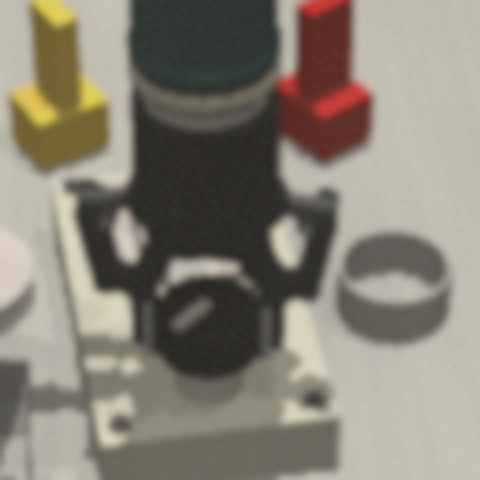

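The ridge now points lower-left, from (210,300) to (175,328), which fits 82° of turn without slip. I'll continue.

>>> carry_out --targets '[{"x":0,"y":2,"z":0,"ax":0,"ay":0,"az":0,"hand":-1},{"x":0,"y":0,"z":0,"ax":0,"ay":0,"az":0.12,"hand":-1},{"x":0,"y":0,"z":0,"ax":0,"ay":0,"az":0.12,"hand":-1},{"x":0,"y":0,"z":0,"ax":0,"ay":0,"az":0.12,"hand":-1},{"x":0,"y":0,"z":0,"ax":0,"ay":0,"az":0.12,"hand":-1},{"x":0,"y":0,"z":0,"ax":0,"ay":0,"az":0.12,"hand":-1},{"x":0,"y":0,"z":0,"ax":0,"ay":0,"az":0.12,"hand":-1},{"x":0,"y":0,"z":0,"ax":0,"ay":0,"az":0.12,"hand":-1}]'

```text
clock: 7.95
tool_pos: [0.5465, -0.093, 0.06]
tool_rot: [[0.826, 0.563, -0.0], [0.563, -0.826, -0.001], [-0.001, 0.0, -1.0]]
wrist_force: [0.6, -0.7, 6.4]
gripper_width: 0.055
finger_force: 45.0
```

>>> carry_out --targets '[{"x":0,"y":0,"z":0,"ax":0,"ay":0,"az":0.12,"hand":-1},{"x":0,"y":0,"z":0,"ax":0,"ay":0,"az":0.12,"hand":-1},{"x":0,"y":0,"z":0,"ax":0,"ay":0,"az":0.12,"hand":-1},{"x":0,"y":0,"z":0,"ax":0,"ay":0,"az":0,"hand":-1},{"x":0,"y":0,"z":0,"ax":0,"ay":0,"az":0,"hand":-1}]'

```text
clock: 8.37
tool_pos: [0.5466, -0.0931, 0.06]
tool_rot: [[0.97, 0.243, -0.0], [0.243, -0.97, -0.001], [-0.0, 0.001, -1.0]]
wrist_force: [0.0, -0.4, 5.0]
gripper_width: 0.0551
finger_force: 45.0
```

>>> carry_out --targets '[{"x":0,"y":0,"z":0,"ax":0,"ay":0,"az":0,"hand":1},{"x":0,"y":0,"z":0,"ax":0,"ay":0,"az":0,"hand":1},{"x":0,"y":0,"z":0,"ax":0,"ay":0,"az":0,"hand":1},{"x":0,"y":0,"z":0,"ax":0,"ay":0,"az":0,"hand":1},{"x":0,"y":0,"z":0,"ax":0,"ay":0,"az":-0.12,"hand":1},{"x":0,"y":0,"z":0,"ax":0,"ay":0,"az":-0.12,"hand":1},{"x":0,"y":0,"z":0,"ax":0,"ay":0,"az":-0.12,"hand":1},{"x":0,"y":0,"z":0,"ax":0,"ay":0,"az":-0.12,"hand":1}]'

```text
clock: 9.03
tool_pos: [0.546, -0.0926, 0.0589]
tool_rot: [[0.745, 0.667, -0.001], [0.667, -0.745, 0.0], [-0.001, -0.001, -1.0]]
wrist_force: [-0.9, 0.1, 0.2]
gripper_width: 0.0856
finger_force: 0.0
```

>>> carry_out --targets '[{"x":0,"y":0,"z":0,"ax":0,"ay":0,"az":-0.12,"hand":1},{"x":0,"y":0,"z":0,"ax":0,"ay":0,"az":-0.12,"hand":1},{"x":0,"y":0,"z":0,"ax":0,"ay":0,"az":-0.12,"hand":1},{"x":0,"y":0,"z":0,"ax":0,"ay":0,"az":-0.12,"hand":1},{"x":0,"y":0,"z":0,"ax":0,"ay":0,"az":-0.12,"hand":1},{"x":0,"y":0,"z":0,"ax":0,"ay":0,"az":-0.12,"hand":1},{"x":0,"y":0,"z":0,"ax":0,"ay":0,"az":0,"hand":1},{"x":0,"y":0,"z":0,"ax":0,"ay":0,"az":0,"hand":1}]'

```text
clock: 9.7
tool_pos: [0.5462, -0.0926, 0.059]
tool_rot: [[0.13, 0.992, -0.001], [0.992, -0.13, 0.0], [0.0, -0.001, -1.0]]
wrist_force: [-0.2, 0.7, -0.6]
gripper_width: 0.0857
finger_force: 0.0
```

>>> carry_out --targets '[{"x":0,"y":0,"z":0,"ax":0,"ay":0,"az":0,"hand":-1},{"x":0,"y":0,"z":0,"ax":0,"ay":0,"az":0,"hand":-1},{"x":0,"y":0,"z":0,"ax":0,"ay":0,"az":0,"hand":-1},{"x":0,"y":0,"z":0,"ax":0,"ay":0,"az":0,"hand":-1},{"x":0,"y":0,"z":0,"ax":0,"ay":0,"az":0,"hand":-1},{"x":0,"y":0,"z":0,"ax":0,"ay":0,"az":0,"hand":-1}]'

```text
clock: 10.2
tool_pos: [0.5461, -0.0927, 0.0595]
tool_rot: [[0.127, 0.992, -0.001], [0.992, -0.127, 0.0], [0.0, -0.001, -1.0]]
wrist_force: [-3.9, 0.6, 4.6]
gripper_width: 0.0548
finger_force: 42.9
```

```bash
python3 go.py .5445 -.0935 .061; python3 -c "
from h import *
s=state();print(s['wrist_force'],s['ft_torque'],s['gripper_width'],s['finger_force'])
p,d=get_image('side')
im=cv2.resize(p[190:310,270:390,::-1],None,fx=4,fy=4,interpolation=cv2.INTER_CUBIC)
cv2.imwrite('pics/s3.png',np.clip(im*1.5,0,255).astype(np.uint8))"
```

```text
shift mm to target [-1.  -1.5 -1.5] x-yaw 82.69 q [-0.21  0.21  2.02  0.    0.92 -0.09] Rz [-9.e-04  2.e-04 -1.e+00] 10.2
[-3.88810618  0.56299984  4.58041404] [ 0.1004124   0.59433132 -0.07750449] 0.05481229412848013 42.90491759777069
```

View pics/s3.png

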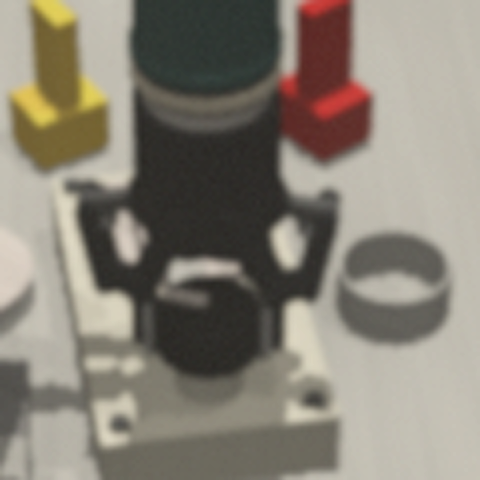

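The ridge points left and slightly up, from (210,300) to (165,292), as expected. About 1.03 rad remains.

>>> carry_out --targets '[{"x":0,"y":0,"z":0,"ax":0,"ay":0,"az":0.12,"hand":-1},{"x":0,"y":0,"z":0,"ax":0,"ay":0,"az":0.12,"hand":-1},{"x":0,"y":0,"z":0,"ax":0,"ay":0,"az":0.12,"hand":-1},{"x":0,"y":0,"z":0,"ax":0,"ay":0,"az":0.12,"hand":-1},{"x":0,"y":0,"z":0,"ax":0,"ay":0,"az":0.12,"hand":-1},{"x":0,"y":0,"z":0,"ax":0,"ay":0,"az":0.12,"hand":-1},{"x":0,"y":0,"z":0,"ax":0,"ay":0,"az":0.12,"hand":-1},{"x":0,"y":0,"z":0,"ax":0,"ay":0,"az":0.12,"hand":-1}]'

```text
clock: 10.92
tool_pos: [0.5466, -0.093, 0.0595]
tool_rot: [[0.888, 0.46, -0.0], [0.46, -0.888, -0.0], [-0.0, 0.0, -1.0]]
wrist_force: [-2.7, -0.2, 3.7]
gripper_width: 0.0554
finger_force: 43.0
```

>>> carry_out --targets '[{"x":0,"y":0,"z":0,"ax":0,"ay":0,"az":0.07,"hand":-1},{"x":0,"y":0,"z":0,"ax":0,"ay":0,"az":0,"hand":-1},{"x":0,"y":0,"z":0,"ax":0,"ay":0,"az":0,"hand":-1},{"x":0,"y":0,"z":0,"ax":0,"ay":0,"az":0,"hand":1},{"x":0,"y":0,"z":0,"ax":0,"ay":0,"az":0,"hand":1},{"x":0,"y":0,"z":0,"ax":0,"ay":0,"az":0,"hand":1},{"x":0,"y":0,"z":0,"ax":0,"ay":0,"az":0,"hand":1}]'

```text
clock: 11.5
tool_pos: [0.5468, -0.0926, 0.0591]
tool_rot: [[0.915, 0.403, 0.0], [0.403, -0.915, 0.0], [0.0, 0.0, -1.0]]
wrist_force: [-1.5, 1.1, -0.5]
gripper_width: 0.0856
finger_force: 0.0
```

>>> carry_out --targets '[{"x":0,"y":0,"z":-30,"ax":0,"ay":0,"az":0,"hand":1},{"x":0,"y":0,"z":-30,"ax":0,"ay":0,"az":0,"hand":1},{"x":0,"y":0,"z":-30,"ax":0,"ay":0,"az":0,"hand":1},{"x":0,"y":0,"z":-30,"ax":0,"ay":0,"az":0,"hand":1},{"x":0,"y":0,"z":0,"ax":0,"ay":0,"az":0,"hand":1},{"x":0,"y":0,"z":0,"ax":0,"ay":0,"az":0,"hand":1}]'

```text
clock: 12.0
tool_pos: [0.5487, -0.0931, 0.1821]
tool_rot: [[0.915, 0.402, 0.006], [0.402, -0.915, -0.001], [0.005, 0.003, -1.0]]
wrist_force: [-0.2, -0.7, -1.2]
gripper_width: 0.0852
finger_force: 0.0
```

```bash
python3 go.py .530 .0355 .18; python3 -c "
from h import *
p,d=get_image('side')
im=cv2.resize(p[190:310,270:390,::-1],None,fx=5,fy=5,interpolation=cv2.INTER_CUBIC)
cv2.imwrite('pics/s4.png',np.clip(im*1.5,0,255).astype(np.uint8))"
```

```text
shift mm to target [  34.7 -125.2    1.8] x-yaw 23.73 q [-0.21  0.07  1.92  0.    1.14  0.94] Rz [ 0.0058 -0.0012 -1.    ] 12.0
```

View pics/s4.png

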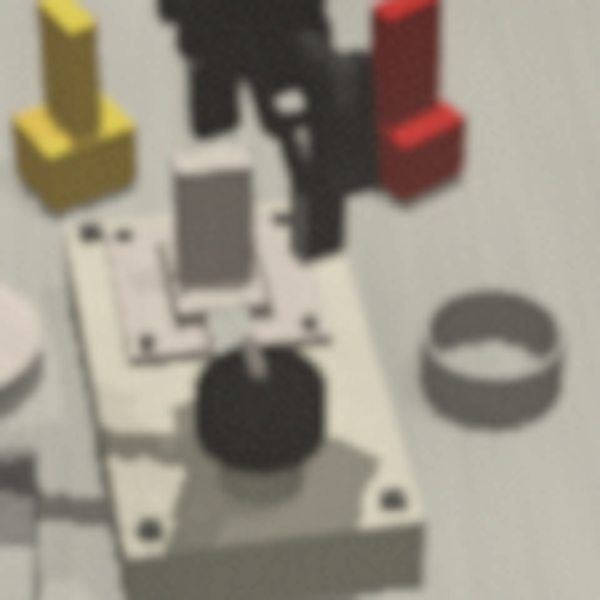

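>>> carry_out --targets '[{"x":0,"y":0,"z":0,"ax":0,"ay":0,"az":0.1,"hand":1},{"x":0,"y":0,"z":0,"ax":0,"ay":0,"az":0.1,"hand":1},{"x":0,"y":0,"z":0,"ax":0,"ay":0,"az":0.1,"hand":1},{"x":-1,"y":-32,"z":0,"ax":0,"ay":0,"az":0,"hand":1},{"x":-1,"y":-32,"z":0,"ax":0,"ay":0,"az":0,"hand":1},{"x":-1,"y":-33,"z":0,"ax":0,"ay":0,"az":0,"hand":1},{"x":-1,"y":-33,"z":0,"ax":0,"ay":0,"az":0,"hand":1},{"x":0,"y":0,"z":0,"ax":0,"ay":0,"az":0,"hand":1}]'

```text
clock: 12.72
tool_pos: [0.5252, 0.0405, 0.1767]
tool_rot: [[0.993, 0.117, -0.005], [0.117, -0.993, 0.003], [-0.005, -0.003, -1.0]]
wrist_force: [-0.1, 0.1, 0.8]
gripper_width: 0.0855
finger_force: 0.0
```

>>> carry_out --targets '[{"x":0,"y":0,"z":0,"ax":0,"ay":0,"az":0,"hand":1},{"x":0,"y":0,"z":0,"ax":0,"ay":0,"az":0,"hand":1},{"x":0,"y":0,"z":0,"ax":0,"ay":0,"az":0,"hand":1}]'

```text
clock: 12.97
tool_pos: [0.5274, 0.0351, 0.1782]
tool_rot: [[0.994, 0.113, -0.002], [0.113, -0.994, -0.0], [-0.002, 0.0, -1.0]]
wrist_force: [0.5, 0.1, -0.2]
gripper_width: 0.0852
finger_force: 0.0
```

```bash
python3 go.py .531 .0358 .076; python3 -c "
from h import *
f=lambda a:np.array(a,float)/5+[269.6,189.6]
R=plane('side',f([[262,378],[249,347]]),.099)
d=(R[1]-R[0])[:2];ey=np.array([-.1124,.9937]);ex=np.array([.9937,.1124]);print(R,'err deg cw',np.degrees(np.arctan2(d@ex,d@ey)))
# wheel top centre and direction from it to the tip
for q in ([262,385],):
    pass
p,d=get_image('top')
im=p[205:280,265:370,::-1]
cv2.imwrite('pics/t5.png',np.clip(cv2.resize(im,None,fx=7,fy=7,interpolation=cv2.INTER_CUBIC)*1.5,0,255).astype(np.uint8))
"
```

```text
shift mm to target [  3.8  -0.3 102.2] x-yaw 6.49 q [ 0.02  0.03  1.97 -0.    1.14  1.48] Rz [-1.7e-03 -5.0e-04 -1.0e+00] 12.9667
[[ 0.54871074 -0.09521443  0.099     ]
 [ 0.54423246 -0.0746417   0.099     ]] err deg cw -5.827136036209331
```

View pics/t5.png

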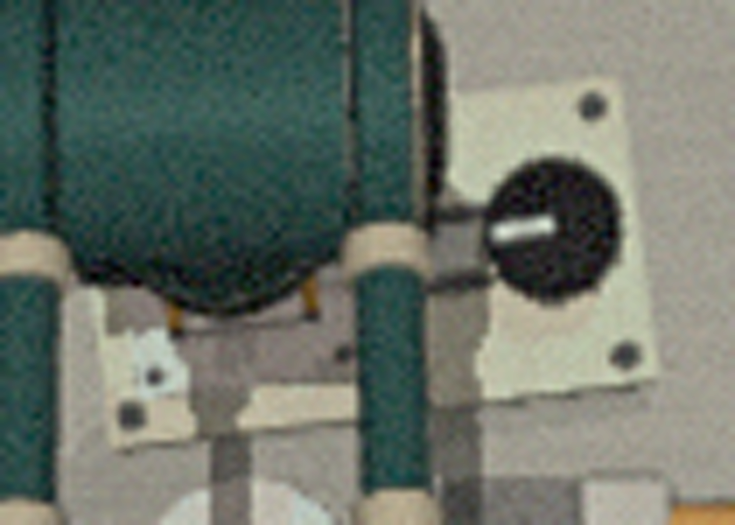

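Top view: the ridge runs from (552,225) to (492,233), 7.6° below the image horizontal. The press's long edges are at 6.7–7.0°, so the wheel is within about 1°. Now the die.

>>> carry_out --targets '[{"x":4,"y":0,"z":30,"ax":0,"ay":0,"az":0,"hand":1},{"x":0,"y":0,"z":30,"ax":0,"ay":0,"az":0,"hand":1},{"x":0,"y":0,"z":22,"ax":0,"ay":0,"az":0,"hand":1},{"x":0,"y":0,"z":20,"ax":0,"ay":0,"az":0,"hand":1},{"x":0,"y":0,"z":0,"ax":0,"ay":0,"az":0,"hand":1},{"x":0,"y":0,"z":0,"ax":0,"ay":0,"az":0,"hand":1},{"x":0,"y":0,"z":0,"ax":0,"ay":0,"az":0,"hand":1}]'

```text
clock: 13.6
tool_pos: [0.5328, 0.0357, 0.0783]
tool_rot: [[0.994, 0.112, 0.001], [0.112, -0.994, -0.0], [0.001, 0.0, -1.0]]
wrist_force: [-0.0, 0.3, -0.2]
gripper_width: 0.0855
finger_force: 0.0
```

>>> carry_out --targets '[{"x":0,"y":0,"z":0,"ax":0,"ay":0,"az":0,"hand":-1},{"x":0,"y":0,"z":0,"ax":0,"ay":0,"az":0,"hand":-1},{"x":0,"y":0,"z":0,"ax":0,"ay":0,"az":0,"hand":-1},{"x":0,"y":0,"z":0,"ax":0,"ay":0,"az":0,"hand":-1},{"x":0,"y":0,"z":0,"ax":0,"ay":0,"az":0,"hand":-1},{"x":0,"y":0,"z":0,"ax":0,"ay":0,"az":0,"hand":-1},{"x":0,"y":0,"z":0,"ax":0,"ay":0,"az":0,"hand":-1},{"x":0,"y":0,"z":0,"ax":0,"ay":0,"az":0,"hand":-1}]' --force 40

```text
clock: 14.27
tool_pos: [0.5321, 0.0364, 0.0778]
tool_rot: [[0.994, 0.114, 0.001], [0.114, -0.994, -0.0], [0.001, 0.0, -1.0]]
wrist_force: [-1.2, 0.1, 4.7]
gripper_width: 0.0156
finger_force: 41.4
```

```bash
python3 go.py .531 .0358 .076; python3 -c "
from h import *
s=state();print(s['wrist_force'],s['ft_torque'],s['gripper_width'],s['finger_force'],s['tool_pos'])"
```

```text
shift mm to target [-1.2  0.4  1.8] x-yaw 6.54 q [ 0.02  0.15  2.05 -0.    0.94  1.48] Rz [ 6.e-04 -2.e-04 -1.e+00] 14.2667
[-1.20410814  0.07490315  4.67711165] [-0.07377924  0.10665644  0.01643111] 0.015560517197112319 41.411848068237305 [0.53209481 0.0363752  0.07776481]
```

>>> carry_out --targets '[{"x":0,"y":0,"z":0,"ax":0,"ay":0,"az":0,"hand":-1},{"x":0,"y":0,"z":0,"ax":0,"ay":0,"az":0,"hand":-1},{"x":0,"y":1.8,"z":0,"ax":0.035,"ay":0,"az":0,"hand":-1},{"x":0,"y":1.8,"z":-0.3,"ax":0.035,"ay":0,"az":0,"hand":-1},{"x":0,"y":1.8,"z":-0.4,"ax":0.035,"ay":0,"az":0,"hand":-1},{"x":0,"y":1.8,"z":-0.3,"ax":0.035,"ay":0,"az":0,"hand":-1},{"x":0,"y":0,"z":0,"ax":0,"ay":0,"az":0,"hand":-1}]' --force 110

```text
clock: 14.85
tool_pos: [0.5329, 0.0282, 0.0775]
tool_rot: [[0.994, 0.111, -0.015], [0.112, -0.984, 0.139], [0.0, -0.14, -0.99]]
wrist_force: [1.0, -0.6, -0.2]
gripper_width: 0.0149
finger_force: 107.8
```

```bash
cat > st.py <<'E'
from h import *
s=state();R=np.array(s["tool_rot"]);ey=np.array([-.1124,.9937,0]);o=np.array([.5315,.0363,.026])
v=np.array(s["tool_pos"])-o
th=np.degrees(np.arctan2(R[:,2]@ey,-R[2,2]))
print("lean",th.round(2),"D",(np.hypot(v@ey,v[2])*1000).round(2),"lean by pos",np.degrees(np.arctan2(-v@ey,v[2])).round(2),"F",np.round(s["wrist_force"],1),"M",np.round(s["ft_torque"],2),"w",s["gripper_width"],"ff",s["finger_force"],"t",s["clock"], "px",(v@np.array([.9937,.1124,0])*1000).round(2))
E
python3 st.py
```

```text
lean 8.07 D 52.13 lean by pos 9.04 F [ 1.  -0.6 -0.2] M [-0.12 -0.18  0.06] w 0.014869970137949 ff 107.77221322059631 t 14.85 px 0.48
```

>>> carry_out --targets '[{"x":0,"y":-1.8,"z":0,"ax":-0.035,"ay":0,"az":0,"hand":-1},{"x":0,"y":-1.8,"z":-0.4,"ax":-0.035,"ay":0,"az":0,"hand":-1},{"x":0,"y":-1.9,"z":-0.5,"ax":-0.035,"ay":0,"az":0,"hand":-1},{"x":0,"y":-1.9,"z":-0.5,"ax":-0.035,"ay":0,"az":0,"hand":-1},{"x":0,"y":-1.9,"z":-0.5,"ax":-0.035,"ay":0,"az":0,"hand":-1},{"x":0,"y":-1.9,"z":-0.5,"ax":-0.035,"ay":0,"az":0,"hand":-1},{"x":0,"y":-1.9,"z":-0.5,"ax":-0.035,"ay":0,"az":0,"hand":-1},{"x":0,"y":-1.9,"z":0,"ax":-0.035,"ay":0,"az":0,"hand":-1}]'

```text
clock: 15.52
tool_pos: [0.5309, 0.0444, 0.0805]
tool_rot: [[0.994, 0.112, 0.017], [0.113, -0.984, -0.14], [0.001, 0.141, -0.99]]
wrist_force: [0.7, -1.6, -2.7]
gripper_width: 0.0148
finger_force: 107.5
```

```bash
python3 st.py
```

```text
lean -8.13 D 55.13 lean by pos -8.48 F [ 0.7 -1.6 -2.7] M [ 0.6  -0.18  0.03] w 0.014781314840857216 ff 107.47722387313843 t 15.5167 px 0.32
```

>>> carry_out --targets '[{"x":0,"y":1.9,"z":0,"ax":0.035,"ay":0,"az":0,"hand":-1},{"x":0,"y":1.9,"z":-0.5,"ax":0.035,"ay":0,"az":0,"hand":-1},{"x":0,"y":2.0,"z":-0.6,"ax":0.035,"ay":0,"az":0,"hand":-1},{"x":0,"y":2.0,"z":-0.6,"ax":0.035,"ay":0,"az":0,"hand":-1},{"x":0,"y":2.0,"z":-0.6,"ax":0.035,"ay":0,"az":0,"hand":-1},{"x":0,"y":2.0,"z":-0.6,"ax":0.035,"ay":0,"az":0,"hand":-1},{"x":0,"y":2.0,"z":-0.5,"ax":0.035,"ay":0,"az":0,"hand":-1},{"x":0,"y":2.0,"z":0,"ax":0.035,"ay":0,"az":0,"hand":-1}]'

```text
clock: 16.18
tool_pos: [0.5326, 0.0283, 0.0839]
tool_rot: [[0.993, 0.113, -0.016], [0.114, -0.984, 0.139], [0.0, -0.139, -0.99]]
wrist_force: [1.0, 0.4, -4.0]
gripper_width: 0.015
finger_force: 107.5
```

```bash
python3 st.py
```

```text
lean 8.02 D 58.41 lean by pos 7.91 F [ 1.   0.4 -4. ] M [-0.96 -0.41  0.03] w 0.015027576869576984 ff 107.51683831214905 t 16.1833 px 0.19
```

>>> carry_out --targets '[{"x":0,"y":-2.0,"z":0,"ax":-0.035,"ay":0,"az":0,"hand":-1},{"x":0,"y":-2.0,"z":-0.5,"ax":-0.035,"ay":0,"az":0,"hand":-1},{"x":0,"y":-2.1,"z":-0.6,"ax":-0.035,"ay":0,"az":0,"hand":-1},{"x":0,"y":-2.1,"z":-0.6,"ax":-0.035,"ay":0,"az":0,"hand":-1},{"x":0,"y":-2.1,"z":-0.6,"ax":-0.035,"ay":0,"az":0,"hand":-1},{"x":0,"y":-2.1,"z":-0.6,"ax":-0.035,"ay":0,"az":0,"hand":-1},{"x":0,"y":-2.1,"z":-0.5,"ax":-0.035,"ay":0,"az":0,"hand":-1},{"x":0,"y":-2.1,"z":0,"ax":-0.035,"ay":0,"az":0,"hand":-1}]'

```text
clock: 16.85
tool_pos: [0.5309, 0.0448, 0.0888]
tool_rot: [[0.994, 0.112, 0.017], [0.113, -0.983, -0.142], [0.0, 0.143, -0.99]]
wrist_force: [-1.8, -1.1, 7.7]
gripper_width: 0.0146
finger_force: 109.5
```

```bash
python3 st.py
```

```text
lean -8.2 D 63.34 lean by pos -7.75 F [-1.8 -1.1  7.7] M [-0.55  0.5  -0.02] w 0.014619195763051063 ff 109.48683142662048 t 16.85 px 0.39
```

>>> carry_out --targets '[{"x":0,"y":0,"z":0,"ax":0,"ay":0,"az":0,"hand":-1},{"x":0,"y":0,"z":0,"ax":0,"ay":0,"az":0,"hand":-1}]'

```text
clock: 17.02
tool_pos: [0.5309, 0.0449, 0.0893]
tool_rot: [[0.993, 0.115, 0.016], [0.116, -0.983, -0.142], [-0.0, 0.143, -0.99]]
wrist_force: [-2.3, -2.4, 6.5]
gripper_width: 0.0152
finger_force: 109.0
```

```bash
python3 st.py;  python3 -c "
from h import *
p,d=get_image('side')
im=cv2.resize(p[180:300,270:390,::-1],None,fx=5,fy=5,interpolation=cv2.INTER_CUBIC)
cv2.imwrite('pics/s6.png',np.clip(im*1.6,0,255).astype(np.uint8))"
```

```text
lean -8.21 D 63.87 lean by pos -7.72 F [-2.3 -2.4  6.5] M [-1.33  0.35 -0.01] w 0.015234970897300698 ff 109.0481686592102 t 17.0167 px 0.36
```

View pics/s6.png

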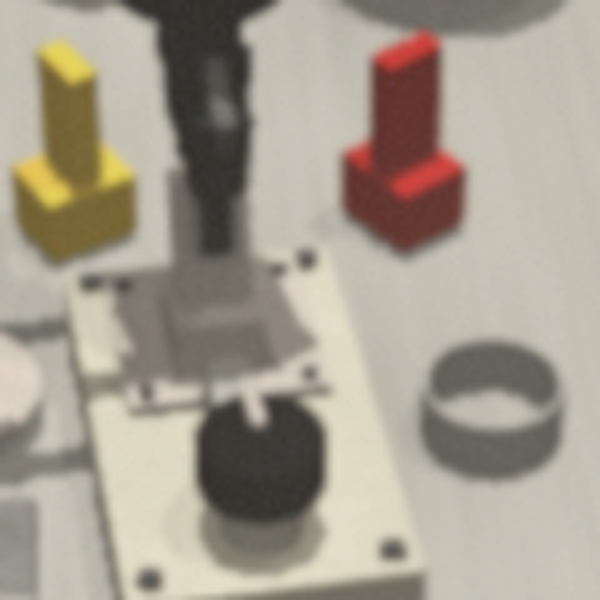

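Die is up about 12 mm, leaning away. The collar at (220,330) is still flat on its seat, and the grip is still square on the plate. I'll carry on rocking.

>>> carry_out --targets '[{"x":0,"y":2.2,"z":0,"ax":0.035,"ay":0,"az":0,"hand":-1},{"x":0,"y":2.2,"z":-0.4,"ax":0.035,"ay":0,"az":0,"hand":-1},{"x":0,"y":2.2,"z":-0.5,"ax":0.035,"ay":0,"az":0,"hand":-1},{"x":0,"y":2.3,"z":-0.6,"ax":0.035,"ay":0,"az":0,"hand":-1},{"x":0,"y":2.3,"z":-0.6,"ax":0.035,"ay":0,"az":0,"hand":-1},{"x":0,"y":2.3,"z":-0.6,"ax":0.035,"ay":0,"az":0,"hand":-1},{"x":0,"y":2.3,"z":-0.4,"ax":0.035,"ay":0,"az":0,"hand":-1},{"x":0,"y":2.3,"z":0,"ax":0.035,"ay":0,"az":0,"hand":-1}]'

```text
clock: 17.73
tool_pos: [0.5334, 0.0292, 0.0931]
tool_rot: [[0.994, 0.111, -0.015], [0.112, -0.983, 0.144], [0.002, -0.144, -0.99]]
wrist_force: [-0.3, 7.2, 2.8]
gripper_width: 0.0144
finger_force: 108.7
```

```bash
python3 st.py
```

```text
lean 8.31 D 67.47 lean by pos 6.15 F [-0.3  7.2  2.8] M [1.52 0.15 0.04] w 0.01435538665504113 ff 108.73583793640137 t 17.7333 px 1.09
```

>>> carry_out --targets '[{"x":0,"y":-2.2,"z":0,"ax":-0.035,"ay":0,"az":0,"hand":-1},{"x":0,"y":-2.2,"z":-0.4,"ax":-0.035,"ay":0,"az":0,"hand":-1},{"x":0,"y":-2.2,"z":-0.5,"ax":-0.035,"ay":0,"az":0,"hand":-1},{"x":0,"y":-2.3,"z":-0.6,"ax":-0.035,"ay":0,"az":0,"hand":-1},{"x":0,"y":-2.3,"z":-0.6,"ax":-0.035,"ay":0,"az":0,"hand":-1},{"x":0,"y":-2.3,"z":-0.6,"ax":-0.035,"ay":0,"az":0,"hand":-1},{"x":0,"y":-2.3,"z":-0.4,"ax":-0.035,"ay":0,"az":0,"hand":-1}]'

```text
clock: 18.32
tool_pos: [0.5321, 0.0433, 0.0968]
tool_rot: [[0.994, 0.112, 0.015], [0.113, -0.988, -0.106], [0.003, 0.107, -0.994]]
wrist_force: [-1.4, -0.1, 8.2]
gripper_width: 0.0145
finger_force: 110.2
```

```bash
python3 st.py
```

```text
lean -6.13 D 71.18 lean by pos -5.56 F [-1.4 -0.1  8.2] M [0.1  0.42 0.03] w 0.014458403526388343 ff 110.19779205322266 t 18.3167 px 1.38
```

>>> carry_out --targets '[{"x":0,"y":2.4,"z":0,"ax":0.035,"ay":0,"az":0,"hand":-1},{"x":0,"y":2.4,"z":-0.6,"ax":0.035,"ay":0,"az":0,"hand":-1},{"x":0,"y":2.5,"z":-0.7,"ax":0.035,"ay":0,"az":0,"hand":-1},{"x":0,"y":2.5,"z":-0.7,"ax":0.035,"ay":0,"az":0,"hand":-1},{"x":0,"y":2.5,"z":-0.7,"ax":0.035,"ay":0,"az":0,"hand":-1},{"x":0,"y":2.5,"z":-0.7,"ax":0.035,"ay":0,"az":0,"hand":-1}]'

```text
clock: 18.82
tool_pos: [0.5315, 0.0283, 0.0977]
tool_rot: [[0.994, 0.113, -0.014], [0.114, -0.988, 0.105], [-0.002, -0.106, -0.994]]
wrist_force: [-0.8, 0.8, -4.3]
gripper_width: 0.0149
finger_force: 109.2
```

```bash
python3 st.py
```

```text
lean 6.1 D 72.16 lean by pos 6.35 F [-0.8  0.8 -4.3] M [-0.12 -0.03  0.06] w 0.014893858737935277 ff 109.17894244194031 t 18.8167 px -0.95
```

>>> carry_out --targets '[{"x":0,"y":-2.5,"z":-0.7,"ax":-0.035,"ay":0,"az":0,"hand":-1},{"x":0,"y":-2.5,"z":-0.7,"ax":-0.035,"ay":0,"az":0,"hand":-1},{"x":0,"y":-2.5,"z":-0.7,"ax":-0.035,"ay":0,"az":0,"hand":-1},{"x":0,"y":0,"z":-1,"ax":0,"ay":0,"az":0,"hand":-1},{"x":0,"y":0,"z":-1,"ax":0,"ay":0,"az":0,"hand":-1},{"x":0,"y":0,"z":-1,"ax":0,"ay":0,"az":0,"hand":-1}]'

```text
clock: 19.32
tool_pos: [0.5312, 0.0354, 0.1039]
tool_rot: [[0.993, 0.114, -0.002], [0.114, -0.993, 0.0], [-0.002, -0.001, -1.0]]
wrist_force: [-0.1, -0.5, -4.3]
gripper_width: 0.015
finger_force: 109.1
```

```bash
python3 st.py
```

```text
lean 0.03 D 77.91 lean by pos 0.62 F [-0.1 -0.5 -4.3] M [0.01 0.   0.02] w 0.014975518296940318 ff 109.14837956428528 t 19.3167 px -0.4
```

Free: only the weight, 4.3 N, is on the wrist. Lifting another 44 mm.

>>> carry_out --targets '[{"x":0,"y":0,"z":-6,"ax":0,"ay":0,"az":0,"hand":-1},{"x":0,"y":0,"z":-8,"ax":0,"ay":0,"az":0,"hand":-1},{"x":0,"y":0,"z":-8,"ax":0,"ay":0,"az":0,"hand":-1},{"x":0,"y":0,"z":-8,"ax":0,"ay":0,"az":0,"hand":-1},{"x":0,"y":0,"z":-8,"ax":0,"ay":0,"az":0,"hand":-1},{"x":0,"y":0,"z":-6,"ax":0,"ay":0,"az":0,"hand":-1},{"x":0,"y":0,"z":0,"ax":0,"ay":0,"az":0,"hand":-1},{"x":0,"y":0,"z":0,"ax":0,"ay":0,"az":0,"hand":-1}]'

```text
clock: 19.98
tool_pos: [0.5325, 0.0351, 0.1495]
tool_rot: [[0.994, 0.113, 0.002], [0.113, -0.994, 0.0], [0.002, 0.0, -1.0]]
wrist_force: [0.9, 0.7, -4.0]
gripper_width: 0.0147
finger_force: 109.1
```

>>> carry_out --targets '[{"x":0,"y":0,"z":0,"ax":0,"ay":0,"az":0,"hand":-1},{"x":0,"y":0,"z":0,"ax":0,"ay":0,"az":0,"hand":-1},{"x":0,"y":0,"z":0,"ax":0,"ay":0,"az":0,"hand":-1},{"x":0,"y":0,"z":0,"ax":0,"ay":0,"az":0,"hand":-1},{"x":0,"y":0,"z":0,"ax":0,"ay":0,"az":0,"hand":-1},{"x":0,"y":0,"z":0,"ax":0,"ay":0,"az":0,"hand":-1}]'

```text
clock: 20.48
tool_pos: [0.5318, 0.0351, 0.1484]
tool_rot: [[0.994, 0.114, -0.0], [0.114, -0.994, -0.0], [-0.0, -0.0, -1.0]]
wrist_force: [-0.2, -0.3, -4.0]
gripper_width: 0.0147
finger_force: 109.1
```

```bash
python3 st.py;  python3 -c "
from h import *
p,d=get_image('side')
im=cv2.resize(p[160:300,260:400,::-1],None,fx=4.2,fy=4.2,interpolation=cv2.INTER_CUBIC)
cv2.imwrite('pics/s7.png',np.clip(im*1.6,0,255).astype(np.uint8))"
```

```text
lean 0.0 D 122.36 lean by pos 0.56 F [-0.2 -0.3 -4. ] M [-0.07  0.01  0.01] w 0.014714607437213936 ff 109.14806485176086 t 20.4833 px 0.19
```

View pics/s7.png

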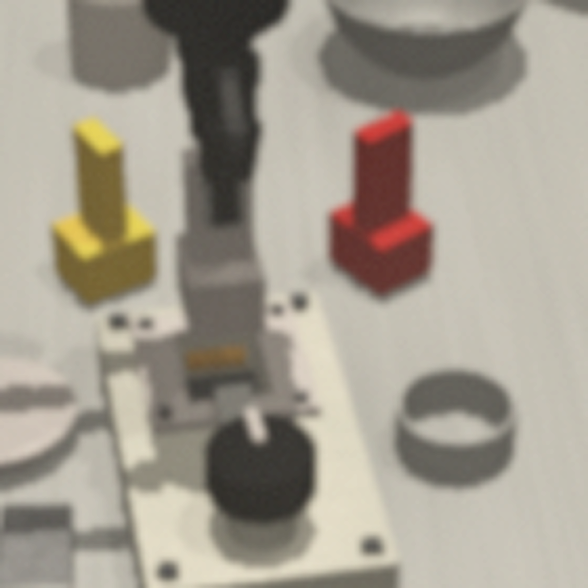

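The die hangs upright at (225,290), clear above the open socket at (215,370). The collar is seated and the pointer at (257,425) points at the die. Handing in.

```bash
python3 -c "
from station import *
print(finish_job())"
```

```text
the job is handed in; nothing more can be done
None
```

The job is handed in: the handwheel pointer is aimed at the die to within about 1°, and the die was rocked out with the collar still seated and is held upright about 35 mm above its socket; no verdict came back.

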